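Release the transport lock of a bench shaker

TASK

Release the shaker's transport lock: with the fingertips, push its upright black pin along the long arm of the L-shaped slot to the corner, round the corner, and to the very end of the short arm, then leave it there and move clear. Only push the pin: do not pinch it, pull it up or shove it hard, and leave the vials on the platform, the tape roll and the timer undisturbed.

Things in the scene. Friction and masses are not known exactly. Their poses are not given: they have to be found in the camera images.
- shaker: Low white bench shaker, fixed to the worktop, 180 (its x) x 220 (its y) mm, place varies, yaw within 30 degrees of square. Origin: centre of underside; x from its front panel (dial, switch, dark window; robot's side) to its back. The front part is topped by a flat aluminium plate (x -85 to 22, y -104 to 104 mm), top face 60 mm above the worktop (screw heads at its corners 1.5 mm higher).
- platform (a point): Centre of the top of the rubber-matted low platform at the shaker's back (x 26 to 86, y -100 to 100 mm in the shaker's frame), 72 mm above the worktop; its wire rail is 78 mm high. Two vials stand on it.
- lock_pin: Upright black plastic pin with a steel disc on top, standing in the slot: 18 mm diameter above the plate, top 108 mm above the worktop (48 above the plate); its 14 mm shank has 2 mm play to each side in the slot. It cannot tip, slides with 1 to 4 N friction and stays where left. Pulled up against a weak spring it would leave the slot, which is wrong. Origin: on its axis, 50 mm above the worktop.
- pin_mid (a point): Point on the pin's axis, 84 mm above the worktop, 24 mm above the plate
- slot_start (a point): Where the pin's axis stands at the beginning of the long arm of the L-shaped slot (18 mm wide, 10 mm deep) in the aluminium plate; at the plate's top face. The long arm runs from here along the shaker's -y.
- slot_corner (a point): Where the pin's axis stands in the slot's corner; at the plate's top face, 80 mm from slot_start. From here the short arm runs along the shaker's +x (a left turn for the pin, seen from above). The corner's inside is rounded, radius 6 mm.
- slot_end (a point): Where the pin's axis stands at the end of the short arm, against the slot's end; at the plate's top face, 50 mm from slot_corner
- lock_long (a joint): Travel of the pin along the long arm (m): 0 at slot_start, 0.080 on the centre line of the short arm, about 0.082 against the outer wall of the corner. Starts between 0 and 0.03.
- lock_short (a joint): Travel of the pin along the short arm (m): 0 in the long arm (play 2 mm either way), 0.050 against the end of the short arm. The slot's walls stop it until the pin is in the corner.
- vial_1: Loose clear screw-cap vial with black cap, 22 mm diameter, 50 mm high, standing on the shaker's platform; origin at the centre of its underside
- vial_2: Loose clear screw-cap vial with clear cap, 22 mm diameter, 50 mm high, standing on the shaker's platform; origin at the centre of its underside
- tape_roll: Loose roll of tape, 72 mm diameter, 19 mm high, lying flat on the worktop beside the shaker on its +y side; origin at the centre of its underside
- lab_timer: Loose timer, 62 x 66 x 20 mm, lying on the worktop beside the shaker on its -y side; origin at the centre of its underside

How it is judged:
By the outcome, as a careful person would: the job done as asked, in the order asked, and still so for the second after the job is handed in, with the robot touching nothing.
It also fails if it takes over 40 s, if anything falls off the work surface, if the arm or the gripper's body presses on something with over 40 N, if the wrist force passes 120 N, or if a joint passes its speed limit or range.

ROBOT

A 7-joint arm with a two-finger parallel gripper is mounted at the origin on a cart in front of the work surface, level with it; the furniture and walls round the work are solid. World frame = base frame: x ahead of the robot, y to its left, z up, the work surface at z = 0. Lengths are in m, angles in rad, forces in N, time in s.
With the tool pointing down it reaches from about 0.4 to 0.85 m from the base axis. Payload 10.4 kg.
Tool frame: the origin (TCP) lies between the finger pads; the fingertips stand 17 mm ahead of it and the grasp point (between the pads) lies 2 mm behind it; z points along the fingers, y is the line along which they close (so a half turn about z gives the same grasp; the last joint's range is limited). The gripper opens to 85 mm and grips with 20 to 120 N. Pads are 22 mm wide; open, the fingers measure 114 mm over their backs; the gripper's body (76 mm by 85 mm) begins 54 mm behind the grasp point. The pads swing forward as they close: fully open they stand 13 mm farther back than shut.
Start: joints at [-1.157, 0.332, -0.065, 1.46, 0.022, 1.35, -0.088], TCP at [0.264, 0.566, 0.248] pointing down, gripper open.
Joint ranges: [-2.6, 2.6], [-0.5, 2.12], [-1.47, 1.34], [0.16, 2.42], [-1.27, 4.41], [0.06, 2.06], [-2.6, 2.6]. Speed limits (rad/s): [2.22, 2.22, 2.79, 2.79, 3.14, 3.14, 3.14].

INTERFACE

Orientations are given as a unit quaternion [x, y, z, w].
In Python, from workcell import readout, imaging, manip gives the robot as it stands. The module is installed in compiled form; this text tells all that it offers.
- The arm moves only by the shell command python3 -m crank 'ROWS' [OPENING] [FORCE]. ROWS is JSON, a list of rows, each a list of 4 numbers: the shift along the tool's x, y, z as a fraction of full scale, then the turn about the tool's z as a fraction of full scale. In form: [[x, y, z, yaw], ...]. A call has 1 to 5 rows; each row is the pose to reach, as a shift and turn from the pose commanded when the call began, along the tool's axes at that moment; what a row does not reach only later rows make up. Full scale, the value 1, is 400 mm for a shift and 60 degrees for a turn. A row lasts 1/12 s, in which the tool goes at most 41.7 mm and 7.16 degrees, less where a joint would pass 70% of its speed; a pose out of reach is approached as far as the arm can. A call with a number of a shift or a turn outside -1 to 1 is refused whole. A call with a gripper value outside its range is refused whole. OPENING is the gripper command: -1 is shut, 1 is fully open, values between are in proportion, set as the call begins (- or left out, the last holds). The fingers move at their own pace and stop on an object; FORCE is the grip in N (left out, the last holds). Time passes only in rows, so rows that repeat a pose let the fingers close. It gives the time, the measured TCP pose, the force, the opening and the grip force at its end, in the units of the state.
- readout.get_obs(): the state, without advancing time (a new reading comes with each control period).
- imaging.camera(name): name is "scene" or "top" or "wrist"; returns a dict with "color" (384x512x3 uint8, red, green, blue), "fx", "fy", "cx", "cy" (pixels), "rvec" (rotation vector, rad) and "tvec" (3), from world to camera coordinates, as OpenCV has them. Camera axes: x right, y down, z forward; pixel columns grow to the right and rows downward; lengths in m; the calibration is good to about 2 mm. A picture is of the moment at which its call begins. There is no depth.
- manip.hand_in(): hands the job in; it is judged then, once.
The state is a dict: "clock": time; "joint_pos": joint angles; "joint_velocities": joint speeds; "tau": joint torques, N m; "position": TCP position; "ee_rot": TCP orientation; "ft_force": force on the tool from outside, world axes, zero at the start; "torque": the same for the moment, N m; "grip_width": opening from 0.0 (shut) to 1.0 (fully open); "grasp_force": force on a finger pad.
Only numpy, scipy, OpenCV 4.12 (cv2) and the standard library are available. Lean on these libraries where they do the work, as an engineer would, in place of code of your own. Each camera call takes 0.05 s, during which the arm holds its last target. There are 200 camera calls.

## Working session

There is one attempt and no reset: what is moved stays moved. The work goes in short steps, Python scripts to look and compute and a shell command to move; the robot and the scene stay as the last step left them, time stands still between calls to the robot, and variables do not carry over. Pictures are saved under pics/ and viewed, at most 10 in all, crops included, and the job is handed in when it is done.

```bash
mkdir -p pics; cat > h.py <<'E'
import cv2, numpy as np
from workcell import readout, imaging, manip
from scipy.spatial.transform import Rotation as R
def cam(n):
    c=imaging.camera(n); c["R"]=cv2.Rodrigues(np.array(c["rvec"],float))[0]; c["t"]=np.array(c["tvec"],float); return c
def ray(c,u,v,z):
    o=-c["R"].T@c["t"]; d=c["R"].T@np.array([(u-c["cx"])/c["fx"],(v-c["cy"])/c["fy"],1]); return o+d*(z-o[2])/d[2]
def proj(c,p):
    q=c["R"]@np.array(p)+c["t"]; return np.array([c["fx"]*q[0]/q[2]+c["cx"],c["fy"]*q[1]/q[2]+c["cy"]])
E
python3 - <<'E'
from h import *
o=readout.get_obs(); print(o["clock"],o["position"],o["ee_rot"],R.from_quat(o["ee_rot"]).as_matrix().round(3))
for n in("top","scene"):
    c=cam(n); np.save(f"pics/{n}.npy",c,allow_pickle=True)
    print(n,-c["R"].T@c["t"],c["fx"]); cv2.imwrite(f"pics/{n}0.png",cv2.resize(c["color"][:,:,::-1],(768,576),interpolation=cv2.INTER_CUBIC))
E
```

```text
0.0 [0.26422345 0.56601602 0.24751331] [ 2.16632851e-01  9.76252892e-01 -6.94344618e-04 -1.32719426e-04] [[-0.906  0.423 -0.001]
 [ 0.423  0.906 -0.001]
 [-0.    -0.001 -1.   ]]
top [0.33037443 0.07325437 1.10670279] 445.27476222660664
scene [ 0.04982776 -0.3222477   0.7113583 ] 429.3397026204805
```

View pics/top0.png

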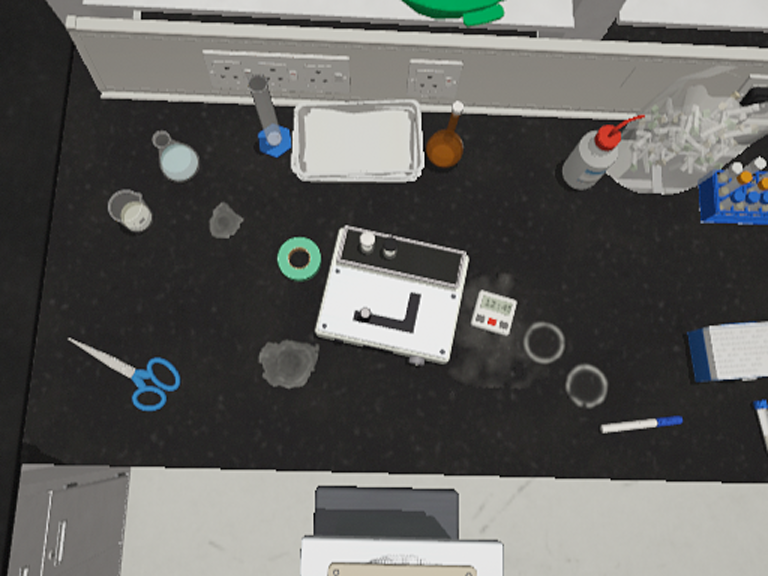

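View pics/scene0.png

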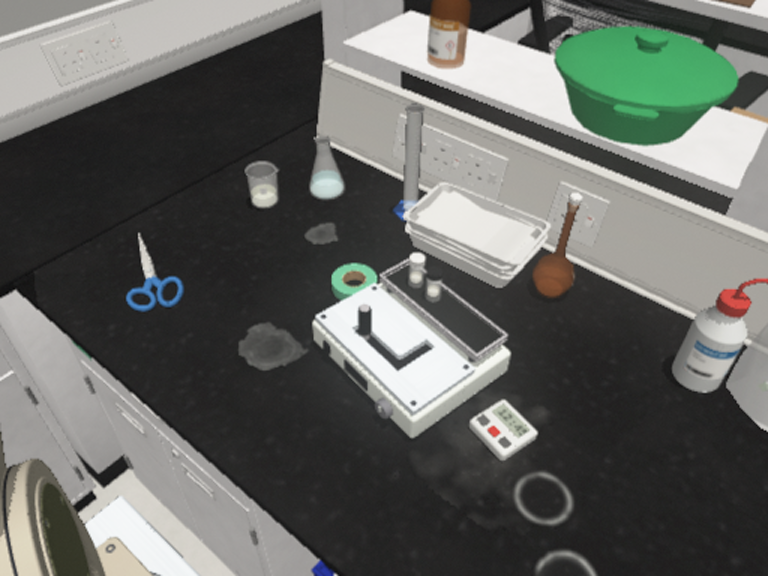

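The top view shows the shaker near (395,300) in the 768-wide image. The L slot runs from (357,317) to the corner at (413,328), then up to (415,294), and the pin is near (364,314). The tape is at (299,258) and the timer at (494,312). The scene view shows the two vials at the platform's left end, at (417,268) and (434,287).

```bash
cat > m.py <<'E'
from h import *
c=np.load("pics/top.npy",allow_pickle=True).item()
im=c["color"]; g=im.mean(2).astype(np.uint8)
print("tcp px",proj(c,readout.get_obs()["position"])*1.5)
# white body -> plate+slot
m=((g<90)*255).astype(np.uint8)
roi=np.zeros_like(m); roi[185:225,228:288]=255
n,l,s,ce=cv2.connectedComponentsWithStats(m&roi)
print(s)
k=1+np.argmax(s[1:,4]); 
cn=max(cv2.findContours((l==k).astype(np.uint8),0,cv2.CHAIN_APPROX_NONE)[0],key=len)[:,0]
P=np.array([ray(c,u,v,.06)[:2] for u,v in cn])
rect=cv2.minAreaRect((P*1000).astype(np.float32)); print("slot rect mm",rect); print(cv2.boxPoints(rect))
z=im[175:240,205:325]; cv2.imwrite("pics/z.png",cv2.resize(z[:,:,::-1],None,fx=6.5,fy=6.5,interpolation=cv2.INTER_CUBIC))
E
python3 m.py
```

```text
tcp px [-45.76844184 465.04851525]
[[     0      0    512    384 196242]
 [   286    185      2      1      2]
 [   236    195     44     27    364]]
slot rect mm ((510.9365234375, 37.444969177246094), (95.6522216796875, 62.4863395690918), 79.28791809082031)
[[471.34818    -3.7404175]
 [532.7456    -15.354994 ]
 [550.5249     78.630356 ]
 [489.12744    90.244934 ]]
```

View pics/z.png

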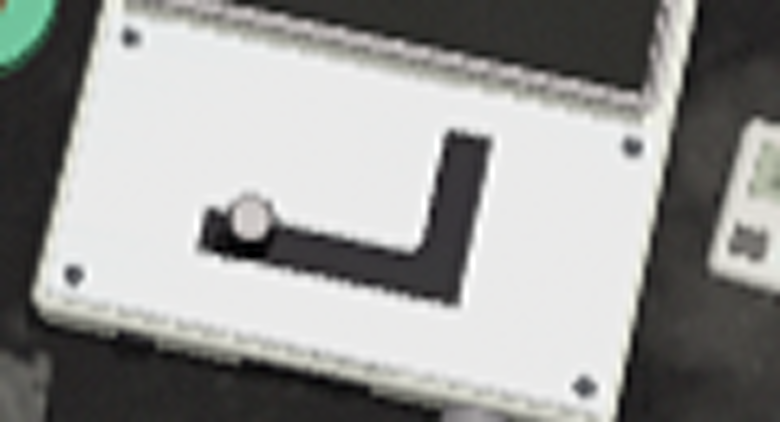

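The zoomed crop shows the slot clearly: rounded inner corner, short arm ending at (470,135), and the steel disc at (250,217). The finger approach comes next.

```bash
cat >> h.py <<'E'
X=np.array([.983,-.1857,0]);X/=np.linalg.norm(X);Y=np.array([-X[1],X[0],0])
C=np.array([.5109,.0374,0])-.025*X-.04*Y   # slot corner
def sh(p): d=np.array([p[0],p[1],0])-C; return np.array([d@X,d@Y])*1000   # mm from corner along shaker x,y
def st():
    o=readout.get_obs(); print("t",round(o["clock"],2),"sh mm",sh(o["position"]).round(1),"z",round(o["position"][2]*1000,1),"F",[round(float(np.dot(o["ft_force"],a)),1) for a in (X,Y,[0,0,1])]); return o
def row(sx,sy,z):
    o=st(); M=R.from_quat(o["ee_rot"]).as_matrix(); w=C+(sx*X+sy*Y)/1000; w[2]=z/1000
    dx=M[:,0]; yaw=np.degrees(np.arctan2(-X[1],-X[0])-np.arctan2(dx[1],dx[0]))
    yaw=(yaw+180)%360-180
    print("row",(M.T@(w-o["position"])/.4).round(4),"yaw",round(-yaw/60,4))
def pin():
    for n in("top","scene"):
        c=cam(n)
        yield n,c
E
python3 - <<'E'
from h import *
c=np.load("pics/top.npy",allow_pickle=True).item()
print("corner",C,"pin",sh(ray(c,243.04,207.96,.108)))
row(0,120,180)
E
```

```text
corner [0.47890937 0.0027359  0.        ] pin [ 1.30433313 70.7168615 ]
t 0.1 sh mm [-315.5  513.6] z 247.6 F [-0.0, 1.0, -0.0]
row [-1.0077 -0.7581  0.1701] yaw -0.2388
```

```bash
for i in 1; do python3 -m crank '[[-0.08,-0.06,0,-0.1],[-0.16,-0.12,0,-0.2],[-0.24,-0.18,0,-0.2388],[-0.32,-0.24,0,-0.2388],[-0.4,-0.3,0,-0.2388]]' -1 20; done; python3 -c "
from h import *
row(0,120,180)"
```

```text
clock: 0.52
position: [0.3591, 0.3879, 0.248]
ee_rot: [0.093, 0.996, -0.0, -0.0]
ft_force: [1.0, 0.4, -0.1]
grip_width: 0.3
grasp_force: 0.0
t 0.52 sh mm [-189.3  356.2] z 248.0 F [0.9, 0.5, -0.1]
row [-0.473  -0.5907  0.17  ] yaw 0.0003
```

```bash
python3 -m crank '[[-0.06,-0.07,0,0],[-0.12,-0.14,0,0],[-0.18,-0.21,0,0],[-0.24,-0.28,0,0],[-0.3,-0.35,0,0]]' ; python3 -m crank '[[-0.05,-0.07,0.02,0],[-0.1,-0.14,0.06,0],[-0.16,-0.2,0.1,0],[-0.16,-0.2,0.14,0],[-0.16,-0.2,0.14,0]]' ;python3 -c "
from h import *
row(0,120,88)"
```

```text
clock: 0.93
position: [0.4509, 0.2282, 0.2482]
ee_rot: [0.093, 0.996, 0.0, -0.0]
ft_force: [1.0, 0.1, -0.4]
grip_width: -0.001
grasp_force: 0.0
clock: 1.35
position: [0.4977, 0.137, 0.1892]
ee_rot: [0.095, 0.995, -0.001, -0.002]
ft_force: [-1.1, 0.6, -0.4]
grip_width: -0.001
grasp_force: 0.0
t 1.35 sh mm [ -6.5 135.4] z 189.2 F [-1.2, 0.4, -0.4]
row [-0.0173 -0.0376  0.253 ] yaw -0.0038
```

```bash
python3 -m crank '[[-0.017,-0.038,0.08,0],[-0.017,-0.038,0.17,0],[-0.017,-0.038,0.23,0],[-0.017,-0.038,0.253,0],[-0.017,-0.038,0.253,0]]' ; python3 - <<'E'
from h import *
row(0,100,88)
a=[]
for n in("top","scene"):
    c=cam(n); u,v=proj(c,C+.07*Y+[0,0,.09]).astype(int); x=min(max(u-50,0),412); y=max(v-50,0)
    a.append(cv2.resize(c["color"][y:y+100,x:x+100,::-1],(400,400),interpolation=cv2.INTER_CUBIC))
cv2.imwrite("pics/a1.png",np.hstack(a))
E
```

```text
clock: 1.77
position: [0.501, 0.1241, 0.0897]
ee_rot: [0.092, 0.996, -0.001, -0.002]
ft_force: [0.6, -0.8, 0.9]
grip_width: 0.001
grasp_force: 0.0
t 1.77 sh mm [ -0.8 123.3] z 89.7 F [0.8, -0.7, 0.9]
row [-0.0019 -0.0583  0.0043] yaw 0.0014
```

View pics/a1.png

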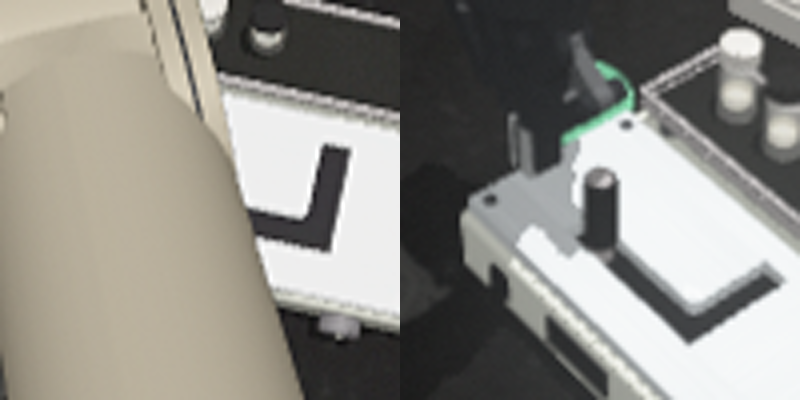

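The arm hides the top view. In the scene view the shut fingertips are just up-left of the pin (pin at 600,205), clear of the vials. I'll push along −y gently.

```bash
python3 -m crank '[[-0.002,-0.02,0.004,0],[-0.002,-0.04,0.004,0],[-0.002,-0.05,0.004,0],[-0.002,-0.055,0.004,0],[-0.002,-0.055,0.004,0]]'; python3 -c "from h import *;st()"; python3 -m crank '[[0,-0.006,0,0],[0,-0.012,0,0],[0,-0.018,0,0]]'; python3 -c "from h import *;st()"; python3 -m crank '[[0,-0.006,0,0],[0,-0.012,0,0],[0,-0.018,0,0]]'; python3 -c "
from h import *
row(0,60,88)"
```

```text
clock: 2.28
position: [0.4993, 0.1008, 0.09]
ee_rot: [0.094, 0.996, 0.0, 0.0]
ft_force: [0.4, -0.1, 0.2]
grip_width: -0.0
grasp_force: 0.0
t 2.28 sh mm [  1.8 100.2] z 90.0 F [0.4, -0.0, 0.2]
clock: 2.53
position: [0.4978, 0.0945, 0.0895]
ee_rot: [0.093, 0.996, 0.0, 0.0]
ft_force: [-0.4, 0.4, -0.7]
grip_width: 0.002
grasp_force: 0.0
t 2.53 sh mm [ 1.5 93.7] z 89.5 F [-0.4, 0.3, -0.7]
clock: 2.78
position: [0.4965, 0.0875, 0.0895]
ee_rot: [0.093, 0.996, 0.0, 0.0]
ft_force: [0.5, 1.0, 0.0]
grip_width: 0.0
grasp_force: 0.7
t 2.78 sh mm [ 1.5 86.6] z 89.5 F [0.3, 1.1, 0.0]
row [ 0.0038 -0.0664  0.0038] yaw 0.0002
```

```bash
for k in 1; do python3 -m crank '[[0.001,-0.006,0.001,0],[0.002,-0.012,0.002,0],[0.003,-0.018,0.003,0],[0.003,-0.024,0.003,0]]'>/dev/null; python3 -c "from h import *;st()"; python3 -m crank '[[0,-0.006,0,0],[0,-0.012,0,0],[0,-0.018,0,0],[0,-0.024,0,0]]'>/dev/null; done; python3 - <<'E'
from h import *
st()
c=cam("scene"); u,v=proj(c,C+.05*Y+[0,0,.09]).astype(int)
cv2.imwrite("pics/a2.png",cv2.resize(c["color"][v-50:v+50,u-60:u+60,::-1],(720,600),interpolation=cv2.INTER_CUBIC))
E
```

```text
t 3.12 sh mm [ 0.3 76.7] z 88.3 F [-0.1, 1.8, 0.4]
t 3.45 sh mm [ 0.3 67.1] z 88.3 F [0.2, 1.4, 0.4]
```

View pics/a2.png

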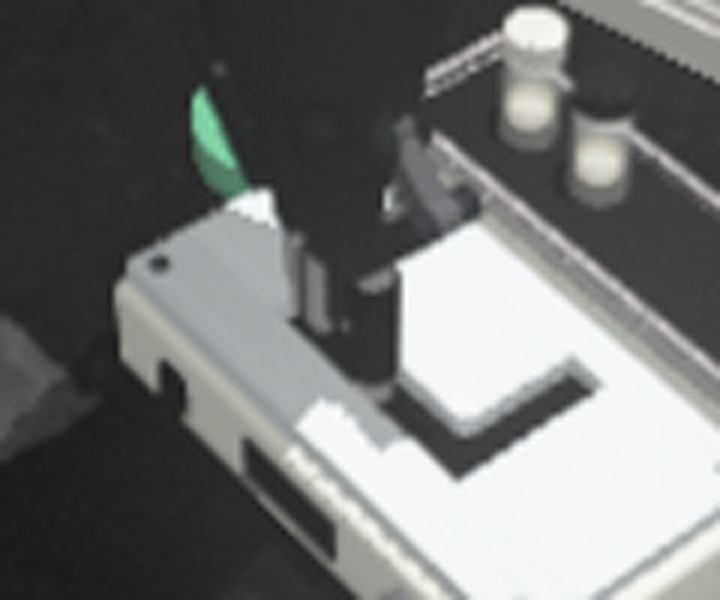

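The pin has moved; its disc is at (378,275) with the fingers behind it. I'll work out the pin-to-tool offset from that.

```bash
python3 - <<'E'
from h import *
c=np.load("pics/scene.npy",allow_pickle=True).item(); u,v=proj(c,C+.05*Y+[0,0,.09]).astype(int)
print("now",sh(ray(c,u-60+378.5/6-.5,v-50+275.5/6-.5,.108)))
print("start by scene (rough)",sh(ray(c,365.5/1.5-.5,307.5/1.5-.5,.108)))
for k in [(0,0),(50,0),(0,80)]: print(k,proj(c,C+(k[0]*X+k[1]*Y)/1000+[0,0,.06])*1.5)
E
python3 -m crank '[[0,-0.006,0,0],[0,-0.012,0,0],[0,-0.018,0,0],[0,-0.024,0,0],[0,-0.03,0,0]]'>/dev/null; python3 -c "from h import *;st()"; python3 -m crank '[[0,-0.006,0,0],[0,-0.012,0,0],[0,-0.018,0,0],[0,-0.024,0,0],[0,-0.03,0,0]]'>/dev/null;  python3 -c "from h import *;st()"
```

```text
now [ 0.85189727 45.30380295]
start by scene (rough) [ 1.47964619 72.44087447]
(0, 0) [398.64476993 363.93514147]
(50, 0) [427.07854582 345.70715959]
(0, 80) [360.87080847 328.74627422]
t 3.92 sh mm [ 0.3 55.1] z 88.3 F [1.1, 1.3, -0.6]
t 4.33 sh mm [ 0.3 43.1] z 88.3 F [0.8, 1.6, 0.7]
```

```bash
python3 -m crank '[[0,-0.008,0,0],[0,-0.016,0,0],[0,-0.024,0,0],[0,-0.032,0,0],[0,-0.038,0,0]]'>/dev/null; python3 -c "from h import *;st()"; python3 -m crank '[[0,-0.003,0,0],[0,-0.006,0,0],[0,-0.008,0,0],[0,-0.008,0,0]]'>/dev/null;  python3 - <<'E'
from h import *
st()
c=cam("scene"); u,v=proj(c,C+.02*Y+[0,0,.09]).astype(int); print(u,v)
cv2.imwrite("pics/a3.png",cv2.resize(c["color"][v-50:v+50,u-60:u+60,::-1],(720,600),interpolation=cv2.INTER_CUBIC))
E
```

```text
t 4.75 sh mm [ 0.3 27.6] z 88.3 F [1.0, 1.3, -0.5]
t 5.08 sh mm [ 0.3 24.8] z 88.3 F [1.3, 0.6, 0.7]
259 226
```

View pics/a3.png

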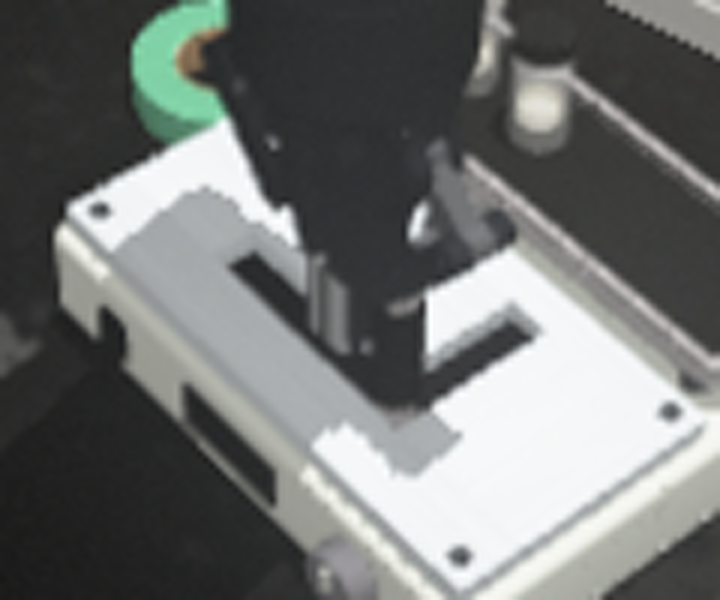

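Pin is close to the corner, its disc partly hidden at (405,303). A few more millimetres, watching for the outer wall.

```bash
for i in 1; do python3 -m crank '[[0,-0.002,0,0],[0,-0.004,0,0],[0,-0.005,0,0],[0,-0.005,0,0]]'>/dev/null;  python3 -c "from h import *;st()"; python3 -m crank '[[0,-0.002,0,0],[0,-0.003,0,0],[0,-0.003,0,0]]'>/dev/null;  python3 -c "from h import *;st()"; done
```

```text
t 5.47 sh mm [ 0.2 22.9] z 88.3 F [-0.1, 1.1, 0.5]
t 5.72 sh mm [ 0.3 21.6] z 88.3 F [-0.9, 1.6, -0.3]
```

```bash
python3 -m crank '[[0,-0.002,0,0],[0,-0.003,0,0],[0,-0.003,0,0]]'>/dev/null;  python3 -c "from h import *;st();row(0,40,89);row(-40,40,89);row(-40,-1,89)"
```

```text
t 5.97 sh mm [ 0.3 20.4] z 88.3 F [-0.1, 0.7, -0.1]
t 5.97 sh mm [ 0.3 20.4] z 88.3 F [-0.1, 0.7, -0.1]
row [ 0.0006  0.049  -0.0019] yaw -0.0001
t 5.97 sh mm [ 0.3 20.4] z 88.3 F [-0.1, 0.7, -0.1]
row [ 0.1006  0.0489 -0.0018] yaw -0.0001
t 5.97 sh mm [ 0.3 20.4] z 88.3 F [-0.1, 0.7, -0.1]
row [ 0.1006 -0.0536 -0.0018] yaw -0.0001
```

```bash
python3 -m crank '[[0,0.03,-0.002,0],[0.02,0.05,-0.002,0],[0.08,0.05,-0.002,0],[0.12,0.05,-0.002,0],[0.12,0.05,-0.002,0]]'>/dev/null; python3 - <<'E'
from h import *
st()
a=[]
for n in("top","scene"):
    c=cam(n); u,v=proj(c,C+[0,0,.09]).astype(int); print(n,u,v)
    a.append(cv2.resize(c["color"][v-33:v+33,u-33:u+33,::-1],(396,396),interpolation=cv2.INTER_CUBIC))
cv2.imwrite("pics/a4.png",np.hstack(a))
E
```

```text
t 6.38 sh mm [-50.4  41.3] z 88.7 F [0.7, -0.5, -0.7]
top 272 216
scene 266 232
```

View pics/a4.png

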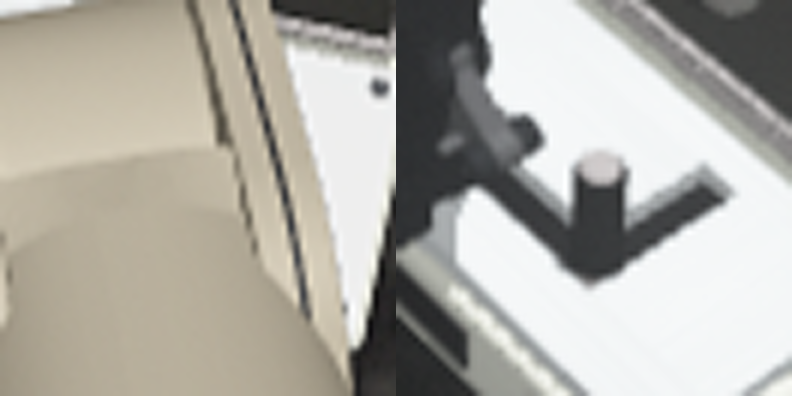

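The pin stands in the corner, with its disc at (601,166) in the scene half. Measuring it.

```bash
python3 -c "
from h import *
c=np.load('pics/scene.npy',allow_pickle=True).item()
print('pin',sh(ray(c,266.75,226.25,.108)))
row(-50,0,89)"
```

```text
pin [ 0.47903347 -0.38818158]
t 6.48 sh mm [-47.6  41.3] z 89.4 F [0.4, -0.9, 0.2]
row [ 0.0061 -0.1032  0.0009] yaw 0.0009
```

```bash
python3 -m crank '[[0.006,-0.06,0,0],[0.006,-0.1,0,0],[0,-0.104,0,0],[-0.02,-0.104,0,0],[-0.04,-0.104,0,0]]'>/dev/null; python3 -c "from h import *;st()";  python3 -m crank '[[-0.008,0,0,0],[-0.016,0,0,0],[-0.024,0,0,0],[-0.03,0,0,0],[-0.03,0,0,0]]'>/dev/null;  python3 -c "from h import *;st();row(-10,-0.5,88)"
```

```text
t 6.9 sh mm [-30.3  -0.3] z 89.3 F [-0.7, 0.0, 0.1]
t 7.32 sh mm [-19.3  -0.9] z 89.0 F [1.0, -0.0, -0.8]
t 7.32 sh mm [-19.3  -0.9] z 89.0 F [1.0, -0.0, -0.8]
row [-0.0232  0.0009  0.0026] yaw 0.0002
```

```bash
for i in 1; do python3 -m crank '[[-0.005,0,0,0],[-0.01,0,0,0],[-0.015,0,0,0],[-0.02,0,0,0],[-0.025,0,0,0]]'>/dev/null; python3 -c "from h import *;st()";  python3 -m crank '[[-0.005,0,0,0],[-0.01,0,0,0],[-0.015,0,0,0],[-0.02,0,0,0],[-0.025,0,0,0]]'>/dev/null; done; python3 - <<'E'
from h import *
st()
c=cam("scene"); u,v=proj(c,C+.02*X+[0,0,.09]).astype(int); print(u,v)
cv2.imwrite("pics/a5.png",cv2.resize(c["color"][v-50:v+50,u-60:u+60,::-1],(720,600),interpolation=cv2.INTER_CUBIC))
E
```

```text
t 7.73 sh mm [-9.7 -1. ] z 89.0 F [-1.5, 1.1, -0.5]
t 8.15 sh mm [ 0.5 -1. ] z 89.1 F [-1.9, 0.4, -0.7]
274 227
```

View pics/a5.png

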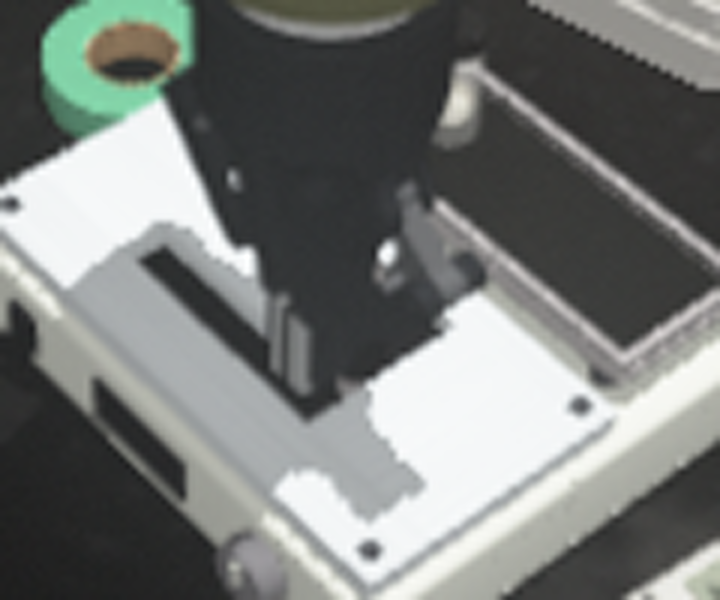

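Pin is now in the short arm, hidden behind the fingers, with the corner at (310,410) empty. Continuing toward the end.

```bash
for i in 1 2; do python3 -m crank '[[-0.005,0,0,0],[-0.01,0,0,0],[-0.015,0,0,0],[-0.02,0,0,0],[-0.025,0,0,0]]'>/dev/null; python3 -c "from h import *;st()"; done; python3 -m crank '[[-0.005,0,0,0],[-0.01,0,0,0],[-0.014,0,0,0],[-0.014,0,0,0]]'>/dev/null; python3 -c "from h import *;st()"; python3 -m crank '[[-0.002,0,0,0],[-0.003,0,0,0]]'>/dev/null; python3 -c "from h import *;st()"
```

```text
t 8.62 sh mm [10.5 -1.1] z 89.1 F [-1.7, 0.9, -0.1]
t 9.03 sh mm [20.5 -1.1] z 89.1 F [-0.2, 0.2, -1.4]
t 9.37 sh mm [26.3 -1.1] z 89.1 F [-1.3, 0.8, 0.5]
t 9.53 sh mm [27.2 -1.1] z 89.1 F [-0.7, -0.7, 0.0]
```

Now 1 mm steps, looking for the end stop as a rise in force.

```bash
python3 -m crank '[[-0.0015,0,0,0],[-0.0025,0,0,0],[-0.0025,0,0,0]]'>/dev/null; python3 -c "from h import *;st()"; python3 -m crank '[[-0.0015,0,0,0],[-0.0025,0,0,0],[-0.0025,0,0,0]]'>/dev/null; python3 -c "from h import *;st()";python3 -m crank '[[-0.0015,0,0,0],[-0.0025,0,0,0],[-0.0025,0,0,0]]'>/dev/null; python3 -c "from h import *;st()"
```

```text
t 9.78 sh mm [28.2 -1.1] z 89.1 F [-1.2, 0.2, -0.4]
t 10.03 sh mm [29.2 -1.1] z 89.1 F [-1.2, -0.5, 0.1]
t 10.28 sh mm [30.2 -1.1] z 89.1 F [-1.3, 0.8, -0.5]
```

```bash
python3 -m crank '[[-0.0015,0,0,0],[-0.002,0,0,0],[-0.002,0,0,0]]'>/dev/null; python3 -c "from h import *;st()"; python3 -m crank '[[-0.001,0,0,0],[-0.0015,0,0,0],[-0.0015,0,0,0]]'>/dev/null; python3 -c "from h import *;st()"
```

```text
t 10.53 sh mm [31.  -1.1] z 89.1 F [-1.7, 0.2, 0.5]
t 10.78 sh mm [31.4 -1.1] z 89.1 F [-2.9, -0.9, 0.7]
```

```bash
python3 -m crank '[[-0.001,0,0,0],[-0.0015,0,0,0],[-0.0015,0,0,0]]'>/dev/null; python3 -c "from h import *;st()"
```

```text
t 11.03 sh mm [31.7 -1.1] z 89.0 F [-5.4, -0.6, 3.2]
```

```bash
python3 -m crank '[[-0.001,0,0,0],[-0.0015,0,0,0],[-0.0015,0,0,0]]'>/dev/null; python3 -c "from h import *;st()"; python3 -m crank '[[0.03,0,0,0],[0.08,0,0,0],[0.1,0,-0.05,0],[0.1,0,-0.15,0],[0.1,0,-0.25,0]]'>/dev/null; python3 -m crank '[[0.08,0.08,-0.02,0],[0.15,0.16,-0.02,0],[0.2,0.24,-0.02,0],[0.2,0.32,-0.02,0],[0.2,0.4,-0.02,0]]'>/dev/null; python3 -m crank '[[0,0.1,0,0],[0,0.2,0,0],[0,0.3,0,0],[0,0.3,0,0],[0,0.3,0,0]]'>/dev/null; python3 - <<'E'
from h import *
st()
a=[]
for n in("top","scene"):
    c=cam(n); u,v=proj(c,C+.03*X+[0,0,.09]).astype(int); print(n,u,v)
    a.append(cv2.resize(c["color"][v-50:v+50,u-50:u+50,::-1],(400,400),interpolation=cv2.INTER_CUBIC))
cv2.imwrite("pics/a6.png",np.hstack(a))
E
```

```text
t 11.28 sh mm [31.9 -1.1] z 88.9 F [-7.6, -0.1, 4.5]
t 12.53 sh mm [-87.7 281.2] z 196.7 F [0.5, 0.4, -0.0]
top 275 203
scene 277 225
```

View pics/a6.png

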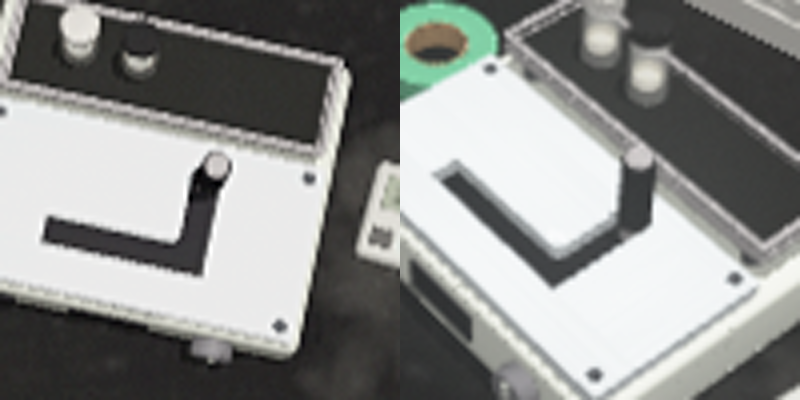

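The pin stands at the end of the short arm (disc at (216,165) in the top half). Both vials, the tape and the timer are where they were.

```bash
python3 -c "
from h import *
c=np.load('pics/top.npy',allow_pickle=True).item()
p=sh(ray(c,278.6,193.9,.108)); print('pin',p); st()
if p[0]>48: print(manip.hand_in())"
```

```text
pin [50.97906031 -1.59014313]
t 12.63 sh mm [-86.7 278.4] z 197.0 F [0.9, -0.1, 0.1]
the job is handed in; nothing more can be done
None
```

The pin is at the very end of the short arm: force rose to about 8 N there, and the camera measured 51 mm against 50 mm nominal. The arm is clear, the vials, tape and timer look undisturbed, and the job was handed in at 12.6 s.

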